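# Check the gap of a slab-gel caster with a wedge gauge

## Task

Before a gel is poured, check the slab-gel caster: push its hinged front gate up until it is fully shut, then take the wedge gauge from its stand and, keeping it upright, tip down and flat side to the white back plate, slide it down along the back plate into the gap behind the front glass, without forcing it, until it fits snugly between the two and drags. Finish with the gripper still holding the gauge there, so that I can read the gap off it, and leave the flask and the beaker where they stand.

Things in the scene. Friction and masses are not known exactly. Their poses are not given: they have to be found in the camera images.
- mouth (a point): slab-gel caster: grey stand, fixed, base 126 x 156 mm, cheeks at both ends 96 mm tall, rear wall. Point: middle of the inner top edge of the front glass when shut, 102 mm above the bench. x points square through the plates to the back plate, y along them, z up. The gap is open from above for 48 mm either way along y, and free 75 mm down
- gate_hinge (a point): middle of the front gate's hinge pin, which runs along y 26 mm above the bench, 6 mm in front of the inner face of the shut glass; fixed, axes as mouth
- gate_rail (a point): front gate: 5 mm clear glass 118 mm wide in a black frame, hinged at its foot, swings forward and down towards the robot. Point: middle of the front face of the black rail (118 mm long, 12 high, 14 deep) across its outside near the top, 64 mm above the hinge and 13 mm in front of it when shut; the glass rises 12 mm above it. Turns with the gate
- gate (a joint): gate angle, rad: 0 shut and upright (hard stop), growing as it swings down towards the robot, at most 1.3; starts part-way down. The spring-balanced friction hinge stays where it is left: pushing it up takes 0.1 to 0.4 N m (2 to 6 N at the rail), pulling it open from shut about 1.5 N m
- back_face (a point): white ceramic back plate, 118 mm wide, 6 mm thick, upright, fixed, parallel to the shut glass. Point: middle of the top edge of its front face, 110 mm above the bench, 8 mm above the shut glass. Axes as mouth; its distance from mouth along x is the gap, set anew each time from 3.5 to 5.5 mm
- gauge_grip (a point): wedge gauge, 60 g: centre of its black handle, 14 mm (x) by 24 (y) by 44 tall, 77 mm above the tip. Below it a steel blade 16 mm wide, 55 long; its +x side is flat and flush with the handle's +x face, the other slopes: 2 mm thick at the tip, 1 mm more every 10 mm, 7.5 at the handle. Starts upright in its stand, x roughly away from the robot
- gauge_tip (a point): middle of the end face of the gauge's blade (2 x 16 mm), 6 mm along the gauge's +x from the handle's centre line; axes as the gauge
- gauge_stand: stand of the gauge, fixed: aluminium block 38 x 44 mm, 68 mm tall, on a foot 66 x 72 mm; the blade hangs free in a 14 x 20 mm slot and the handle's shoulder rests on the top. Origin: centre of its underside; axes as the gauge's at the start
- flask: loose clear conical flask, 66 mm across, 77 mm tall, a bystander; origin at the centre of its underside
- beaker: loose clear beaker, 51 mm across, 64 mm tall, a bystander; origin at the centre of its underside
There are look-alikes about, which are no part of the job. Leave any green look-alike of the part that bears gauge_grip alone. What is shaped like the gauge_stand but blue is not meant.

How it is judged:
On the way, in this order (a step that is already met when the one before it is completed fails the run):
1. the front gate is pushed up until it is shut, the gauge not yet in the gap (value of joint gate below 0.03 rad and distance between gauge_tip and mouth above 0.08 m), for 0.2 s.
2. the gauge is lifted clear of its stand by the gripper (z of gauge_tip in the frame of gauge_stand above 0.07 m and contact force between the fingers and gauge above 1 N), for 0.1 s.
At the end, for the whole second after the job is handed in: Gate shut (0.03 rad); gauge held (over 2 N), still, upright (0.1 rad), square to the plates (0.12), flat side along the back plate (about 1 mm), within 45 mm of the gap's middle, pressing on the glass with 0.5 to 25 N, tip about as deep as where the wedge fills the gap (10 mm less to 11 more) (value of joint gate below 0.03 rad and contact force between gauge and gate between 0.5 and 25 N and contact force between gauge and back_plate below 25 N and contact force between the fingers and gauge above 2 N and angle between gauge_grip's own z axis and vertical below 0.1 rad and angle between the x axis of gauge_grip and the x axis of mouth, either way round below 0.12 rad and y of gauge_tip in the frame of mouth between -0.045 and 0.045 m and x of gauge_grip in the frame of back_face below 0 m and x of gauge_tip in the frame of back_face above -0.0021 m and linear speed of gauge below 0.01 m/s and ((x of back_face in the frame of mouth between 0.003 and 0.004 m and z of gauge_tip in the frame of mouth between -0.0285 and -0.0075 m) or (x of back_face in the frame of mouth between 0.004 and 0.0045 m and z of gauge_tip in the frame of mouth between -0.0335 and -0.0125 m) or (x of back_face in the frame of mouth between 0.0045 and 0.005 m and z of gauge_tip in the frame of mouth between -0.0385 and -0.0175 m) or (x of back_face in the frame of mouth between 0.005 and 0.006 m and z of gauge_tip in the frame of mouth between -0.0435 and -0.0225 m))); the arm keeps its last pose, push and grip.
It fails at once if the gauge is forced: more than 35 N on the front gate or the back plate (contact force between gauge and gate above 35 N or contact force between gauge and back_plate above 35 N).
It fails at once if the flask or the beaker is knocked over or shifted by more than 30 mm (distance of any of flask, beaker from where it was at the start of the episode above 0.03 m or angle between any of flask, beaker's own z axis and vertical above 0.5 rad).
It also fails if it takes over 48 s, if anything falls off the work surface, if the arm or the gripper's body presses on something with over 40 N, if the wrist force passes 120 N, or if a joint passes its speed limit or range.

## Robot

A 6-joint arm with a two-finger parallel gripper is mounted at the origin on a cart in front of the work surface, level with it; the furniture and walls round the work are solid. World frame = base frame: x ahead of the robot, y to its left, z up, the work surface at z = 0. Lengths are in m, angles in rad, forces in N, time in s.
With the tool pointing down it reaches from about 0.3 to 0.875 m from the base axis. Payload 6.4 kg.
Tool frame: the origin (TCP) lies at the very end of the fingers, on their centre line; the grasp point (between the pads) lies 19 mm behind it (ctrl.tcp_to_grasp is the distance from the TCP to the grasp point, in m); z points along the fingers, y is the direction in which the jaws open and shut (so a half turn about z gives the same grasp; the last joint's range is limited). The gripper opens to 85 mm and grips with 20 to 120 N. Pads are 22 mm wide; open, the fingers measure 114 mm over their backs; the gripper's body (76 mm by 85 mm) begins 54 mm behind the grasp point. The pads swing forward as they close: fully open they stand 13 mm farther back than shut.
Start: joints at [-1.344, 0.181, 1.607, -0, 1.354, -0.206], TCP at [0.241, -0.522, 0.231] pointing down, gripper open.
Joint ranges: [-2.99, 2.99], [-0.89, 2.07], [0.3, 2.58], [-1.14, 4.28], [0, 2.63], [-3.12, 3.12]. Speed limits (rad/s): [2.57, 2.57, 3.01, 3.14, 3.14, 3.14].

## Interface

Orientations are given as a unit quaternion [w, x, y, z].
In Python, from bench import ctrl gives the robot as it stands. The module is installed in compiled form; this text tells all that it offers.
- The arm moves only by the tool drive_tool, never from a script. Its argument "deltas" is a list of rows, each an object with "slide": the shift along the tool's x, y, z as a fraction of full scale, a list of three; "delta_rot": the turn, a rotation vector about the tool's x, y, z as a fraction of full scale, a list of three; "hand": the opening, from 0 (shut) to 1 (fully open). In form: [{"slide": [tx, ty, tz], "delta_rot": [wx, wy, wz], "hand": hand}, ...]. A call has exactly 5 rows; each row shifts and turns the commanded pose from where the row before left it, along the tool's axes as they then stand; what a row does not reach is not made up. Full scale, the value 1, is 50 mm for a shift and 180 degrees for a turn. A row lasts 1/8 s, in which the tool goes at most 62.5 mm and 10.7 degrees, less where a joint would pass 70% of its speed; a pose out of reach is approached as far as the arm can. A call with a number of a shift or a turn outside -1 to 1 is refused whole. A call with a gripper value outside its range is refused whole. The fingers move at their own pace and stop on an object; the grip force is fixed at half the most. Time passes only in rows, so rows that do not move let the fingers close, or fill a call up. It gives the time, the measured TCP pose, the force and the opening at its end, in the units of the state.
- ctrl.get_obs(): the state, without advancing time (a new reading comes with each control period).
- ctrl.camera(name): name is "side" or "top" or "wrist"; returns a dict with "frame" (420x560x3 uint8, red, green, blue), "mtx" (3x3 intrinsics, pixels), "R" (3x3) and "t" (3): a world point X has camera coordinates R X + t. Camera axes: x right, y down, z forward; pixel columns grow to the right and rows downward; lengths in m; the calibration is good to about 2 mm. A picture is of the moment at which its call begins. There is no depth.
- ctrl.hand_in(): hands the job in, once; it reports no verdict.
The state is a dict: "time_s": time; "q": joint angles; "dq": joint speeds; "joint_efforts": joint torques, N m; "eef_pos": TCP position; "eef_rot": TCP orientation; "wrist_force": force on the tool from outside, world axes, zero at the start; "torque": the same for the moment, N m; "opening": opening from 0.0 (shut) to 1.0 (fully open).
Only numpy, scipy, OpenCV 4.12 (cv2) and the standard library are available. Lean on these libraries where they do the work, as an engineer would, in place of code of your own. Each camera call takes 0.05 s, during which the arm holds its last target.

## Working session

There is one attempt and no reset: what is moved stays moved. The work goes in short steps, Python scripts to look and compute and a tool call to move; the robot and the scene stay as the last step left them, time stands still between calls to the robot, and variables do not carry over. Pictures are saved under pics/ and viewed, and the job is handed in when it is done.

Besides the shell and the picture viewer there is one more tool, called after "Request:" by a JSON object that holds its "name" and its "arguments". drive_tool: Moves the arm, as the interface text tells. Its arguments: {"type":"object","properties":{"deltas":{"type":"array","items":{"type":"object","properties":{"slide":{"type":"array","items":{"type":"number"}},"delta_rot":{"type":"array","items":{"type":"number"}},"hand":{"type":"number"}}}}},"required":["deltas"]}

```bash
mkdir -p pics; cat > h.py <<'E'
import numpy as np, cv2
from bench import ctrl
def snap(n,tag):
    c=ctrl.camera(n); cv2.imwrite(f'pics/{tag}.png',c['frame'][:,:,::-1]); np.savez(f'pics/{tag}.npz',mtx=c['mtx'],R=c['R'],t=c['t']); return c
def load(tag):
    d=np.load(f'pics/{tag}.npz'); return d
def proj(d,X):
    X=np.atleast_2d(X); p=(d['R']@X.T).T+d['t']; p=p@d['mtx'].T; return p[:,:2]/p[:,2:]
def ray(d,u,v):
    r=d['R'].T@np.linalg.solve(d['mtx'],[u,v,1.]); o=-d['R'].T@d['t']; return o,r/np.linalg.norm(r)
def onz(d,u,v,z):
    o,r=ray(d,u,v); return o+r*(z-o[2])/r[2]
def tri(obs):
    A=np.zeros((3,3));b=np.zeros(3)
    for d,u,v in obs:
        o,r=ray(d,u,v);P=np.eye(3)-np.outer(r,r);A+=P;b+=P@o
    return np.linalg.solve(A,b)
def crop(tag,x0,y0,x1,y1,out,s=4):
    im=cv2.imread(f'pics/{tag}.png')[y0:y1,x0:x1]; cv2.imwrite(f'pics/{out}.png',cv2.resize(im,None,fx=s,fy=s,interpolation=cv2.INTER_CUBIC))
E
python3 - <<'E'
from h import *
for n in ['side','top','wrist']:
    c=snap(n,n+'0'); print(n,-c['R'].T@c['t'],c['R'][2],c['mtx'][0,0])
o=ctrl.get_obs(); print(o); print(ctrl.tcp_to_grasp)
E
```

```text
side [ 0.29925661 -0.82037651  0.54798724] [ 0.25752448  0.86303315 -0.43457441] 399.5988431234763
top [0.35651706 0.0523209  0.99281837] [ 0.20505067  0.01322994 -0.97866194] 425.77721245230197
wrist [ 0.30921155 -0.49109799  0.37338005] [-0.26623149 -0.12182491 -0.95617963] 353.93665072665345
{'time_s': 0.15, 'q': array([-1.34429966e+00,  1.81443130e-01,  1.60774689e+00, -1.48510754e-05,
        1.35379397e+00, -2.06281164e-01]), 'dq': array([ 0.00043656, -0.0003078 , -0.00103883, -0.00043924, -0.00107527,
        0.00021869]), 'joint_efforts': array([ 5.14850981e-04, -4.45267117e+01, -3.51692712e+01, -3.32911241e-04,
        5.84880341e-03,  3.74961860e-05]), 'eef_pos': array([ 0.24107846, -0.521567  ,  0.23056538]), 'eef_rot': array([-6.95559016e-04,  9.76678550e-01,  2.14705675e-01, -1.42814225e-05]), 'wrist_force': array([ 0.11534387, -0.80100941,  0.03081665]), 'torque': array([-0.02001649, -0.01764993, -0.00486326]), 'opening': 0.9998359274233826}
0.0187
```

View pics/side0.png

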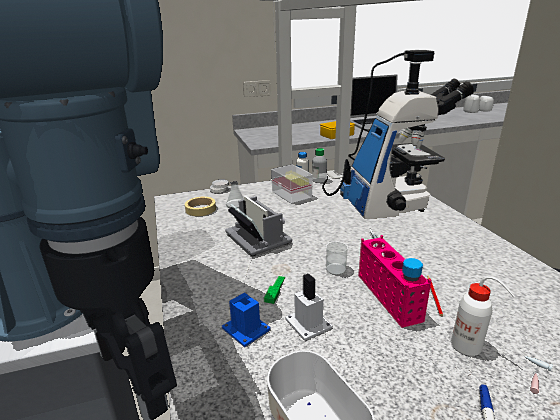

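View pics/top0.png

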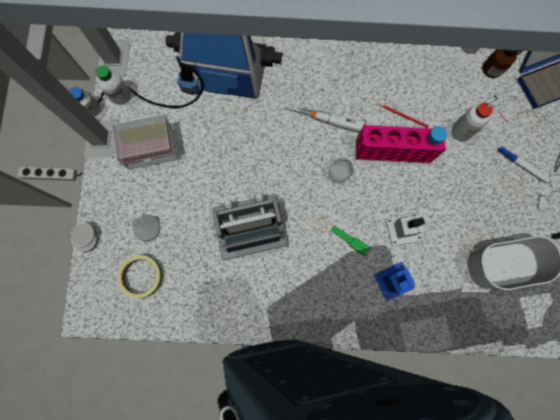

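View pics/wrist0.png

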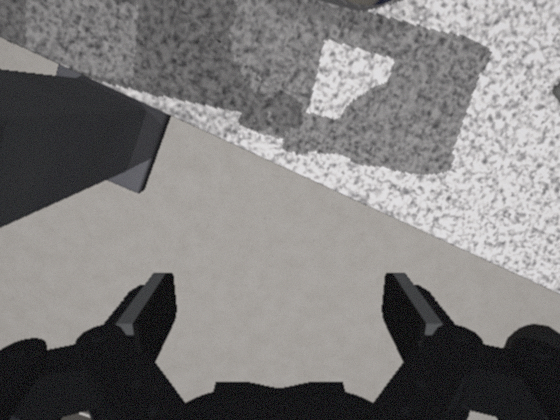

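Side: caster about (257,222), with the gate leaning forward. The black-handled gauge is in the aluminium stand at (309,300). The green look-alike lies at (275,290) and the blue stand is at (245,318). In the top view these are at (250,225), (408,225), (350,238) and (395,282). The beaker is at (340,170) and the flask at (146,226). The black handle in the grey stand fits the description, so I'll enlarge to confirm.

```bash
python3 - <<'E'
from h import *
crop('top0',200,180,300,270,'t_c',8)
crop('top0',370,200,450,260,'t_g',10)
crop('side0',215,180,300,260,'s_c',7)
crop('side0',270,260,350,345,'s_g',7)
E
```

```text
(no output)
```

View pics/t_c.png

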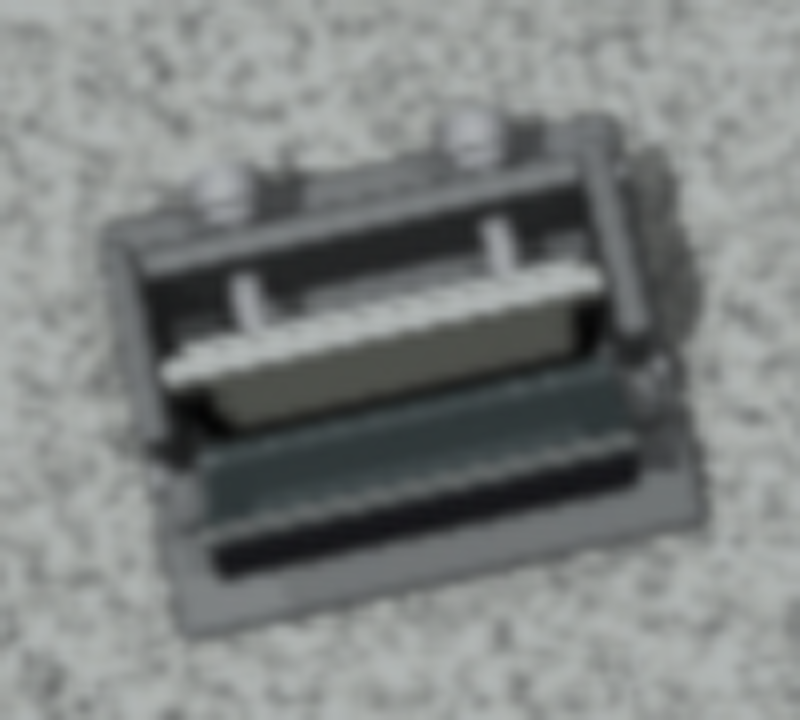

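View pics/t_g.png

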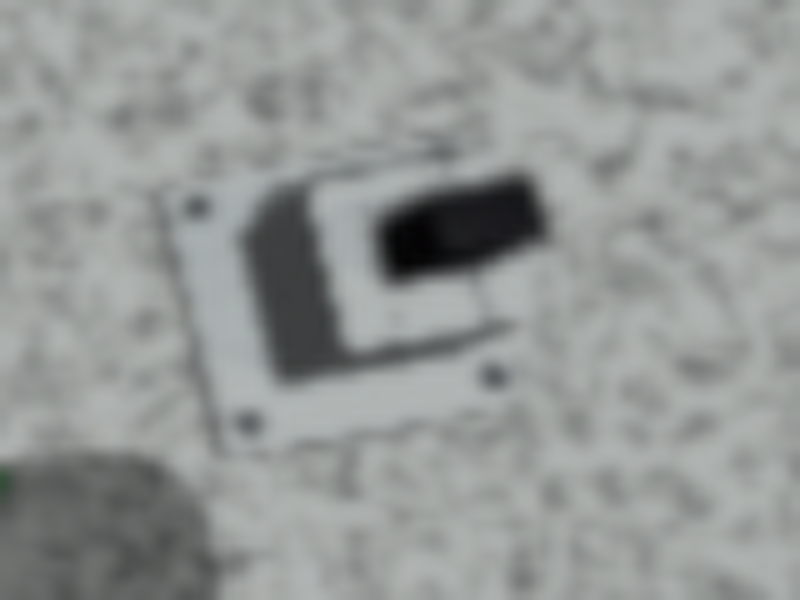

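View pics/s_c.png

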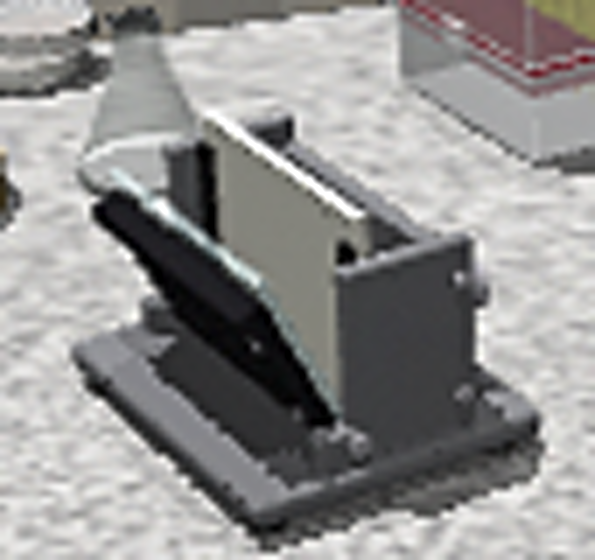

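View pics/s_g.png

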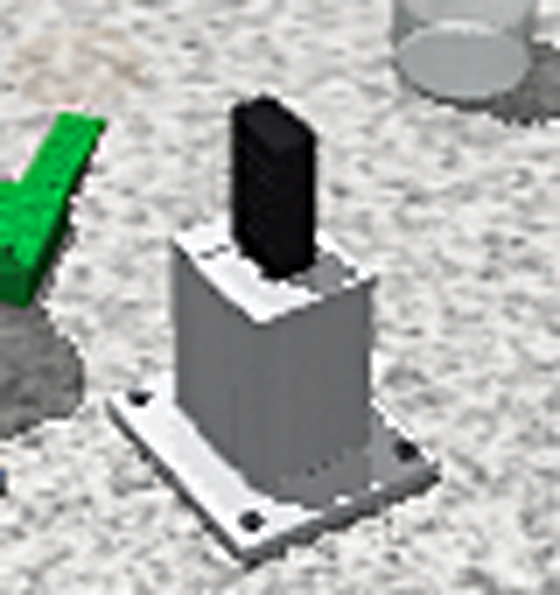

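```bash
python3 - <<'E'
from h import *
T=load('top0');S=load('side0')
t=lambda x,y,z,c=(200,180,8):onz(T,c[0]+x/c[2]-.5+.5/c[2],c[1]+y/c[2]-.5+.5/c[2],z)
L=t(170,388,.110);R=t(603,288,.110);print('bf top',L,R,(L+R)/2,'len',np.linalg.norm(L-R),'yaw',np.arctan2(*( (L-R)[[0,1]]*[-1,1])))
s=lambda x,y,z:onz(S,215+x/7,180+y/7,z)
L=s(203,115,.110);R=s(360,218,.110);print('side bf',L,R,(L+R)/2,np.linalg.norm(L-R))
# base front edge, top
L=t(190,637,.012);R=t(703,525,.012);print('base front',L,R,(L+R)/2,np.linalg.norm(L-R),np.arctan2(*( (L-R)[[0,1]]*[-1,1])))
L=t(215,570,.07);R=t(635,480,.07);print('rail',L,R)
g=lambda x,y,z:t(x,y,z,(370,200,10))
print('stand foot cor',g(165,188,.006),g(218,450,.006), 'block', g(310,185,.068),g(345,355,.068))
print('handle top', [g(*p,.1215) for p in [(425,195),(528,172),(548,238),(440,265)]], 'handle bottom',g(378,215,.068),g(392,283,.068))
gs=lambda x,y,z:onz(S,270+x/7,260+y/7,z)
print('side handle top',[gs(*p,.112) for p in [(232,106),(262,96),(315,132),(283,150)]])
print('side block top',[gs(*p,.068) for p in [(170,238),(375,280),(262,322)]])
print('beaker',onz(T,340,180,0),'flask',onz(T,146,236,0))
print('side beaker',onz(S,336,270,0),'flask', onz(S,235,200,0))
E
```

```text
bf top [0.49544008 0.16946456 0.11      ] [0.52663686 0.05694946 0.11      ] [0.51103847 0.11320701 0.11      ] len 0.1167599492086872 yaw 0.2704730230828738
side bf [0.49464917 0.16024222 0.11      ] [0.52733952 0.05111288 0.11      ] [0.51099434 0.10567755 0.11      ] 0.11392046428844436
base front [0.43883824 0.17201555 0.012     ] [0.47698293 0.02587464 0.012     ] [0.45791058 0.0989451  0.012     ] 0.1510370217971987 0.2553167592107633
rail [0.45233263 0.15931309 0.07      ] [0.48142739 0.0463654  0.07      ]
stand foot cor [ 0.5503363  -0.20406988  0.006     ] [ 0.48883194 -0.21545901  0.006     ] block [ 0.540096   -0.21988501  0.068     ] [ 0.50251811 -0.22670983  0.068     ]
handle top [array([ 0.52830358, -0.22792041,  0.1215    ]), array([ 0.53401864, -0.24941161,  0.1215    ]), array([ 0.52023603, -0.25310009,  0.1215    ]), array([ 0.51367191, -0.23061919,  0.1215    ])] handle bottom [ 0.53395707 -0.23468126  0.068     ] [ 0.51889446 -0.23737132  0.068     ]
side handle top [array([ 0.51689707, -0.23966147,  0.112     ]), array([ 0.52609108, -0.23799983,  0.112     ]), array([ 0.53336002, -0.25783685,  0.112     ]), array([ 0.5225442 , -0.26246022,  0.112     ])]
side block top [array([ 0.50114297, -0.23364241,  0.068     ]), array([ 0.54701063, -0.26853687,  0.068     ]), array([ 0.51228929, -0.2748118 ,  0.068     ])]
beaker [ 0.64141429 -0.09604201  0.        ] flask [0.4868798  0.35893454 0.        ]
side beaker [ 0.6541072  -0.09658863  0.        ] flask [0.50876129 0.38816615 0.        ]
```

The black handle in the aluminium stand is confirmed as the gauge: tapered flat side, yaw about 0.18. The caster's yaw is about 0.265 and its back face mid about (0.511,0.110). Next I move in front of the gate with the fingers closed.

Request:
{"name": "drive_tool", "arguments": {"deltas": [{"slide": [0.79, -0.87, 0], "delta_rot": [0, 0, 0], "hand": 0}, {"slide": [0.79, -0.87, 0], "delta_rot": [0, 0, 0], "hand": 0}, {"slide": [0.79, -0.87, 0], "delta_rot": [0, 0, 0], "hand": 0}, {"slide": [0.79, -0.87, 0], "delta_rot": [0, 0, 0], "hand": 0}, {"slide": [0.79, -0.87, 0], "delta_rot": [0, 0, 0], "hand": 0}]}}

```text
time_s: 0.78
eef_pos: [0.3294, -0.2399, 0.2312]
eef_rot: [0.0, 0.977, 0.214, 0.0]
wrist_force: [-0.1, -0.6, 0.6]
opening: -0.002
```

Request:
{"name": "drive_tool", "arguments": {"deltas": [{"slide": [0.79, -0.87, 0], "delta_rot": [0, 0, 0], "hand": 0}, {"slide": [0.79, -0.87, 0], "delta_rot": [0, 0, 0], "hand": 0}, {"slide": [0.79, -0.87, 0], "delta_rot": [0, 0, 0], "hand": 0}, {"slide": [0.79, -0.87, 0], "delta_rot": [0, 0, 0], "hand": 0}, {"slide": [0.5, -0.6, 0], "delta_rot": [0, 0, 0], "hand": 0}]}}

```text
time_s: 1.4
eef_pos: [0.4099, 0.0227, 0.2313]
eef_rot: [-0.0, 0.976, 0.216, 0.0]
wrist_force: [-0.1, -0.9, -0.4]
opening: -0.001
```

```bash
cat >> h.py <<'E'
from scipy.spatial.transform import Rotation as Ro
def pose():
    o=ctrl.get_obs(); q=o['eef_rot']; R=Ro.from_quat([q[1],q[2],q[3],q[0]]).as_matrix(); return o,o['eef_pos'],R
def goto(p,yaw=None):
    o,e,R=pose(); d=R.T@(np.array(p)-e)
    print('t',round(o['time_s'],2),'pos',e.round(4),'F',o['wrist_force'].round(2),'open',round(o['opening'],3))
    y=np.arctan2(R[1,0],R[0,0]); print('yaw',round(y,4),'tilt',R[:,2].round(4))
    print('total slide units',(d/.05).round(3))
    if yaw is not None:
        c,s=np.cos(yaw),np.sin(yaw); Rt=np.array([[c,s,0],[s,-c,0],[0,0,-1]])
        print('rot units',(Ro.from_matrix(R.T@Rt).as_rotvec()/np.pi).round(4),'slide after rot',(Rt.T@(np.array(p)-e)/.05).round(3))
E
python3 - <<'E'
from h import *
goto([.419,.085,.231],.265); snap('wrist','wrist1'); snap('side','side1')
E
```

```text
t 1.4 pos [0.4099 0.0227 0.2313] F [-0.11 -0.86 -0.39] open -0.001
yaw 0.4347 tilt [ 4.e-04  2.e-04 -1.e+00]
total slide units [ 0.69  -1.054  0.007]
rot units [-0.     -0.0001  0.054 ] slide after rot [ 0.502 -1.155  0.006]
```

View pics/wrist1.png

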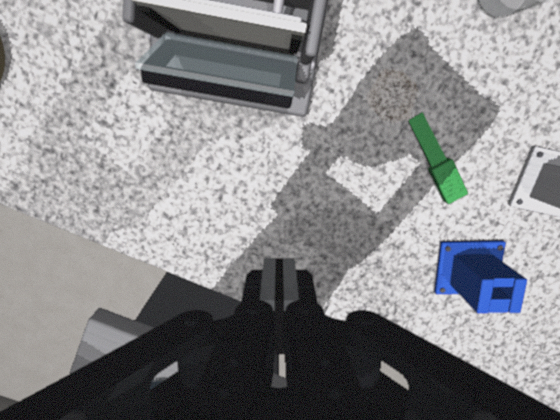

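View pics/side1.png

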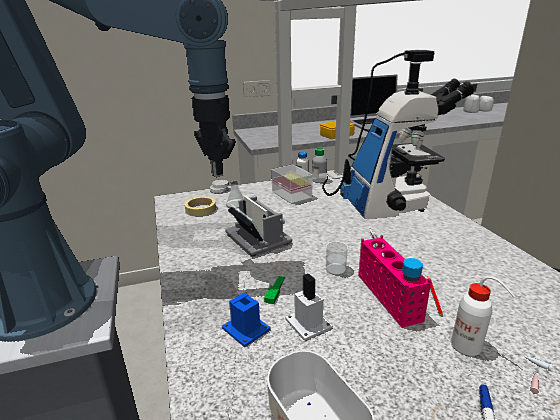

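The wrist picture shows the caster, with the gate rail at (220,90), clear ahead of the fingers. I square up and lower.

Request:
{"name": "drive_tool", "arguments": {"deltas": [{"slide": [0, 0, 0], "delta_rot": [0, 0, 0.054], "hand": 0}, {"slide": [0.25, -0.58, 0.2], "delta_rot": [0, 0, 0], "hand": 0}, {"slide": [0.25, -0.58, 0.6], "delta_rot": [0, 0, 0], "hand": 0}, {"slide": [0, 0, 0.8], "delta_rot": [0, 0, 0], "hand": 0}, {"slide": [0, 0, 0], "delta_rot": [0, 0, 0], "hand": 0}]}}

```text
time_s: 2.12
eef_pos: [0.4161, 0.0826, 0.1487]
eef_rot: [-0.001, 0.991, 0.131, -0.003]
wrist_force: [-1.0, -0.9, 0.3]
opening: -0.001
```

```bash
python3 - <<'E'
from h import *
goto([.419,.085,.068],.265); snap('wrist','wrist2'); snap('top','top2'); snap('side','side2');crop('side2',200,160,320,260,'s2',6)
E
```

```text
t 2.12 pos [0.4161 0.0826 0.1487] F [-0.96 -0.95  0.34] open -0.001
yaw 0.2633 tilt [-7.1e-03  3.0e-04 -1.0e+00]
total slide units [ 0.079 -0.028  1.613]
rot units [-0.0007  0.0022 -0.0005] slide after rot [ 0.068 -0.032  1.613]
```

View pics/wrist2.png

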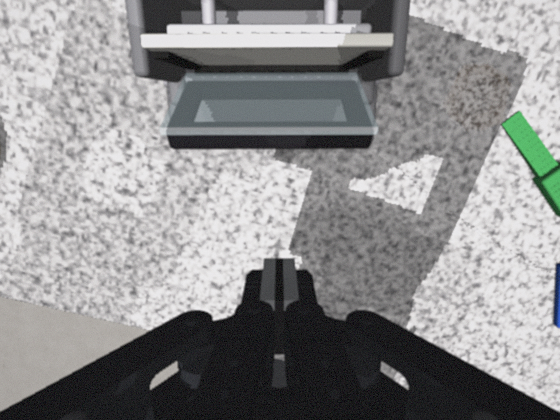

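View pics/s2.png

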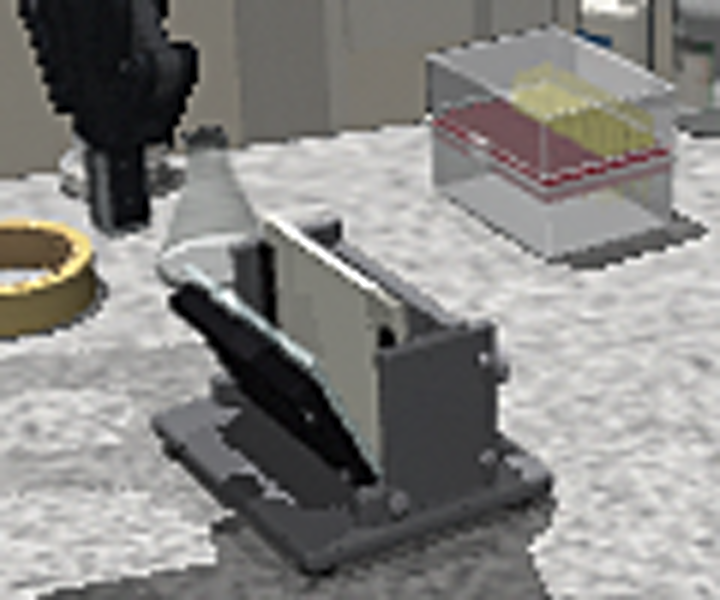

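The wrist picture shows the plate and rail level (yaw right). The rail mid is at (270,142) and the fingers at col 280.

```bash
python3 - <<'E'
from h import *
crop('wrist2',120,0,420,160,'w2',2.66)
W=load('wrist2')
for z,a,b in [(.110,(142,47),(392,46)),(.116-.026,(163,132),(376,132))]:
    L=onz(W,*a,z);R=onz(W,*b,z);print(L,R,(L+R)/2,np.linalg.norm(L-R),np.arctan2(R[0]-L[0],L[1]-R[1]))
print(-W['R'].T@W['t'], W['R'][2])
E
```

```text
[0.49532206 0.16943994 0.11      ] [0.52606594 0.05649118 0.11      ] [0.510694   0.11296556 0.11      ] 0.11705813534130388 0.26575482794197536
[0.45581993 0.15928134 0.09      ] [0.48658634 0.04474343 0.09      ] [0.47120314 0.10201238 0.09      ] 0.11859807722131924 0.2624189159424307
[0.48955418 0.10122215 0.29103564] [-0.28959187 -0.07626641 -0.9541069 ]
```

View pics/w2.png

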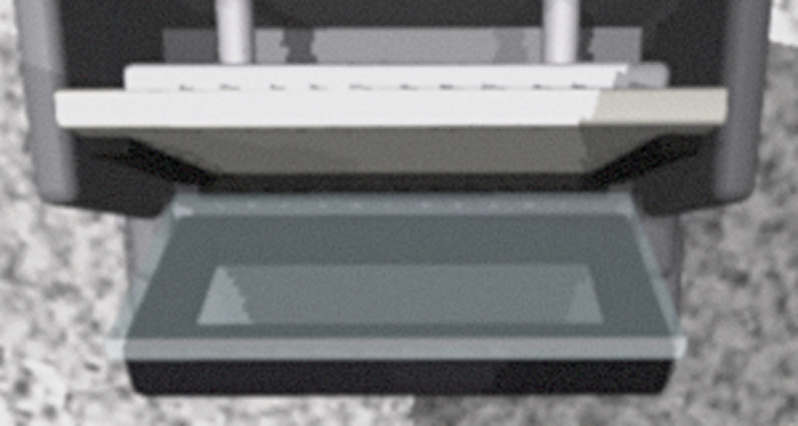

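Request:
{"name": "drive_tool", "arguments": {"deltas": [{"slide": [0, 0, 0.55], "delta_rot": [0, 0, 0], "hand": 0}, {"slide": [0.05, -0.05, 0.55], "delta_rot": [0, 0, 0], "hand": 0}, {"slide": [0.2, 0, 0.45], "delta_rot": [0, 0, 0], "hand": 0}, {"slide": [0, 0, 0], "delta_rot": [0, 0, 0], "hand": 0}, {"slide": [0, 0, 0], "delta_rot": [0, 0, 0], "hand": 0}]}}

```text
time_s: 2.9
eef_pos: [0.4314, 0.088, 0.0754]
eef_rot: [0.0, 0.991, 0.131, 0.001]
wrist_force: [0.0, 0.1, -0.9]
opening: -0.001
```

```bash
python3 - <<'E'
from h import *
goto([.419,.085,.068],.265)
E
```

```text
t 2.9 pos [0.4314 0.088  0.0754] F [ 0.01  0.07 -0.87] open -0.001
yaw 0.2627 tilt [ 2.2e-03 -2.0e-04 -1.0e+00]
total slide units [-0.256 -0.006  0.147]
rot units [ 0.0002 -0.0007 -0.0007] slide after rot [-0.255 -0.007  0.148]
```

Request:
{"name": "drive_tool", "arguments": {"deltas": [{"slide": [0.16, 0, 0.03], "delta_rot": [0, 0, 0], "hand": 0}, {"slide": [0.16, 0, 0.03], "delta_rot": [0, 0, 0], "hand": 0}, {"slide": [0.16, 0, 0], "delta_rot": [0, 0, 0], "hand": 0}, {"slide": [0.16, 0, 0], "delta_rot": [0, 0, 0], "hand": 0}, {"slide": [0.12, 0, 0], "delta_rot": [0, 0, 0], "hand": 0}]}}

```text
time_s: 3.52
eef_pos: [0.4655, 0.0983, 0.0704]
eef_rot: [-0.0, 0.991, 0.131, -0.002]
wrist_force: [-7.4, -2.7, 5.5]
opening: -0.0
```

Request:
{"name": "drive_tool", "arguments": {"deltas": [{"slide": [0.03, 0, 0], "delta_rot": [0, 0, 0], "hand": 0}, {"slide": [0.03, 0, 0], "delta_rot": [0, 0, 0], "hand": 0}, {"slide": [0.03, 0, 0], "delta_rot": [0, 0, 0], "hand": 0}, {"slide": [0.03, 0, 0], "delta_rot": [0, 0, 0], "hand": 0}, {"slide": [0, 0, 0], "delta_rot": [0, 0, 0], "hand": 0}]}}

```text
time_s: 4.15
eef_pos: [0.4717, 0.0999, 0.0705]
eef_rot: [-0.0, 0.991, 0.131, -0.002]
wrist_force: [-5.7, -0.6, 4.3]
opening: -0.0
```

```bash
python3 - <<'E'
from h import *
goto([.4775,.104,.073],.265); snap('wrist','wrist3'); snap('side','side3');crop('side3',200,160,320,260,'s3',6)
E
```

```text
t 4.15 pos [0.4717 0.0999 0.0705] F [-5.72 -0.61  4.3 ] open -0.0
yaw 0.2636 tilt [-3.5e-03 -3.0e-04 -1.0e+00]
total slide units [ 0.134 -0.048 -0.051]
rot units [-0.0002  0.0011 -0.0004] slide after rot [ 0.134 -0.048 -0.051]
```

View pics/wrist3.png

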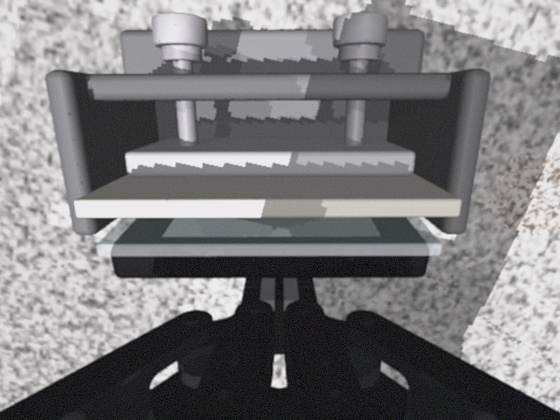

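View pics/s3.png

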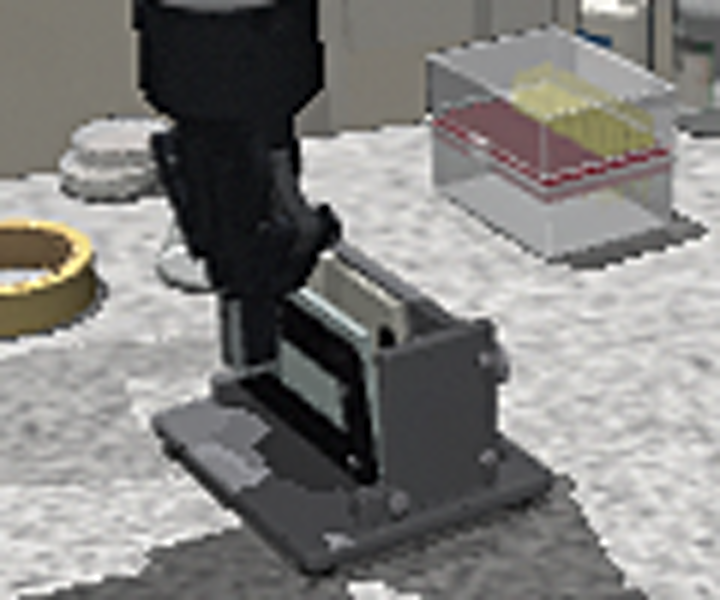

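The gate is nearly upright (glass edge at row ~248, plate at ~208). I keep pushing gently until the stop.

Request:
{"name": "drive_tool", "arguments": {"deltas": [{"slide": [0.04, 0, 0], "delta_rot": [0, 0, 0], "hand": 0}, {"slide": [0.04, 0, 0], "delta_rot": [0, 0, 0], "hand": 0}, {"slide": [0.03, 0, 0], "delta_rot": [0, 0, 0], "hand": 0}, {"slide": [0.03, 0, 0], "delta_rot": [0, 0, 0], "hand": 0}, {"slide": [0, 0, 0], "delta_rot": [0, 0, 0], "hand": 0}]}}

```text
time_s: 4.88
eef_pos: [0.4784, 0.1017, 0.0704]
eef_rot: [-0.0, 0.991, 0.131, -0.002]
wrist_force: [-5.6, -0.5, 4.1]
opening: 0.001
```

Request:
{"name": "drive_tool", "arguments": {"deltas": [{"slide": [0.02, 0, 0], "delta_rot": [0, 0, 0], "hand": 0}, {"slide": [0.02, 0, 0], "delta_rot": [0, 0, 0], "hand": 0}, {"slide": [0.02, 0, 0], "delta_rot": [0, 0, 0], "hand": 0}, {"slide": [0, 0, 0], "delta_rot": [0, 0, 0], "hand": 0}, {"slide": [0, 0, 0], "delta_rot": [0, 0, 0], "hand": 0}]}}

```text
time_s: 5.5
eef_pos: [0.4784, 0.1019, 0.0699]
eef_rot: [0.0, 0.991, 0.132, -0.005]
wrist_force: [-15.8, -5.6, 11.9]
opening: -0.001
```

```bash
python3 - <<'E'
from h import *
goto([.4775,.104,.073],.265); snap('wrist','wrist4'); crop('wrist4',60,180,480,290,'w4',1.9)
E
```

```text
t 5.5 pos [0.4784 0.1019 0.0699] F [-15.79  -5.58  11.92] open -0.001
yaw 0.2642 tilt [-0.0101 -0.0017 -0.9999]
total slide units [-0.006 -0.045 -0.062]
rot units [-0.0003  0.0032 -0.0002] slide after rot [-0.006 -0.045 -0.062]
```

View pics/w4.png

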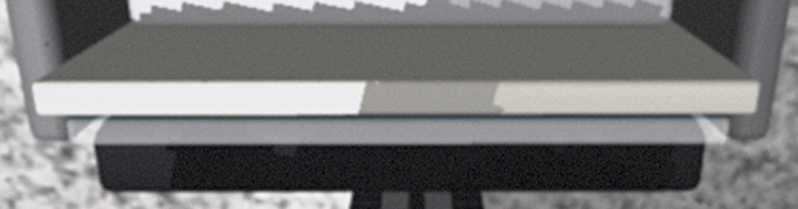

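Hard stop reached: the force rose to about 17 N with no motion and the gate is upright. I back off, rise and go to the gauge.

Request:
{"name": "drive_tool", "arguments": {"deltas": [{"slide": [-0.1, 0, 0], "delta_rot": [0, 0, 0], "hand": 0}, {"slide": [-0.5, 0, 0], "delta_rot": [0, 0, 0], "hand": 0}, {"slide": [-0.4, 0, -0.5], "delta_rot": [0, 0, 0], "hand": 0}, {"slide": [0, 0, -1], "delta_rot": [0, 0, 0], "hand": 0}, {"slide": [0, 0, -1], "delta_rot": [0, 0, 0], "hand": 0}]}}

```text
time_s: 6.18
eef_pos: [0.4341, 0.0895, 0.1972]
eef_rot: [-0.0, 0.991, 0.131, 0.0]
wrist_force: [1.5, -0.5, 0.2]
opening: -0.0
```

```bash
python3 - <<'E'
from h import *
snap('wrist','wrist5'); snap('side','side5');crop('side5',200,160,320,260,'s5',6)
# gauge estimate
from scipy.optimize import least_squares
T=load('top0');S=load('side0')
tp=lambda x,y,z:onz(T,370+x/10-.45,200+y/10-.45,z)
h=[tp(*p,.112)for p in [(425,195),(528,172),(548,238),(440,265)]];print(np.mean(h,0),h)
goto([.46,-.26,.231],.18+np.pi/2)
E
```

```text
[ 0.52588424 -0.24345287  0.112     ] [array([ 0.53017657, -0.23097588,  0.112     ]), array([ 0.53595394, -0.2527014 ,  0.112     ]), array([ 0.52202106, -0.2564301 ,  0.112     ]), array([ 0.51538538, -0.23370409,  0.112     ])]
t 6.28 pos [0.4385 0.0894 0.2019] F [ 1.3  -0.02  0.01] open -0.003
yaw 0.2635 tilt [ 1.200e-02 -6.000e-04 -9.999e-01]
total slide units [-1.397  6.861 -0.572]
rot units [ 0.0037 -0.0021 -0.4734] slide after rot [-6.952 -0.827 -0.581]
```

View pics/s5.png

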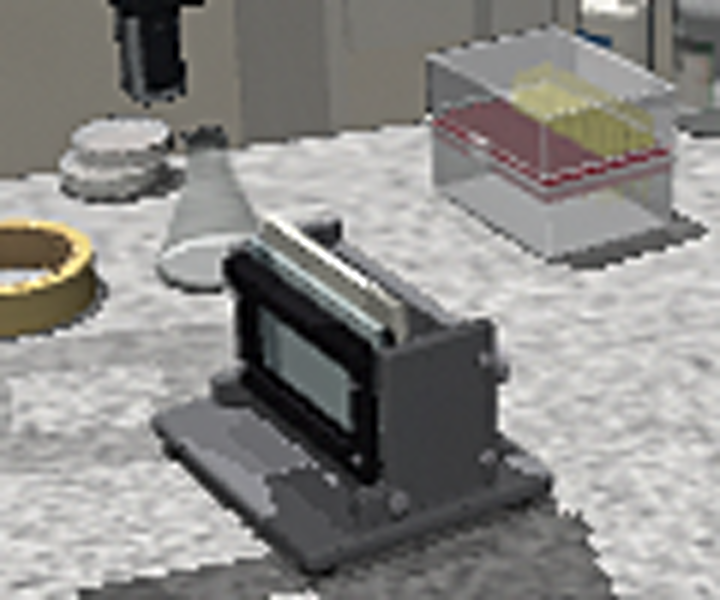

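View pics/wrist5.png

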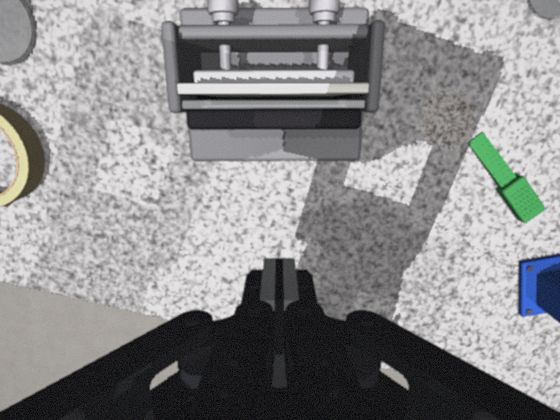

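The gate is shut. Now a look pose over the gauge.

Request:
{"name": "drive_tool", "arguments": {"deltas": [{"slide": [0, 0.93, -0.3], "delta_rot": [0, 0, 0], "hand": 0}, {"slide": [0, 0.93, -0.3], "delta_rot": [0, 0, 0], "hand": 0}, {"slide": [0, 0.93, 0], "delta_rot": [0, 0, 0], "hand": 0}, {"slide": [0, 0.93, 0], "delta_rot": [0, 0, 0], "hand": 0}, {"slide": [0, 0.93, 0], "delta_rot": [0, 0, 0], "hand": 0}]}}

```text
time_s: 6.9
eef_pos: [0.4952, -0.1366, 0.2254]
eef_rot: [-0.0, 0.991, 0.131, 0.0]
wrist_force: [1.7, 0.7, -0.1]
opening: -0.0
```

Request:
{"name": "drive_tool", "arguments": {"deltas": [{"slide": [0, 0.93, 0], "delta_rot": [0, 0, 0], "hand": 1}, {"slide": [0, 0.93, 0], "delta_rot": [0, 0, 0], "hand": 1}, {"slide": [0, 0.93, 0], "delta_rot": [0, 0, 0], "hand": 1}, {"slide": [-0.1, 0.9, 0], "delta_rot": [0, 0, 0], "hand": 1}, {"slide": [0, 0, 0], "delta_rot": [0, 0, -0.0526], "hand": 1}]}}

```text
time_s: 7.52
eef_pos: [0.5379, -0.3179, 0.2245]
eef_rot: [0.0, 0.977, 0.213, -0.0]
wrist_force: [-0.7, 0.4, -0.3]
opening: 1.0
```

Request:
{"name": "drive_tool", "arguments": {"deltas": [{"slide": [0, 0, 0], "delta_rot": [0, 0, -0.0526], "hand": 1}, {"slide": [0, 0, 0], "delta_rot": [0, 0, -0.0526], "hand": 1}, {"slide": [0, 0, 0], "delta_rot": [0, 0, -0.0526], "hand": 1}, {"slide": [0, 0, 0], "delta_rot": [0, 0, -0.0526], "hand": 1}, {"slide": [0, 0, 0], "delta_rot": [0, 0, -0.0526], "hand": 1}]}}

```text
time_s: 8.15
eef_pos: [0.5381, -0.3145, 0.2249]
eef_rot: [-0.0, 0.808, 0.589, 0.0]
wrist_force: [-0.1, -0.5, -1.1]
opening: 1.002
```

Request:
{"name": "drive_tool", "arguments": {"deltas": [{"slide": [0, 0, 0], "delta_rot": [0, 0, -0.0526], "hand": 1}, {"slide": [0, 0, 0], "delta_rot": [0, 0, -0.0526], "hand": 1}, {"slide": [0, 0, 0], "delta_rot": [0, 0, -0.0526], "hand": 1}, {"slide": [0, 0, 0], "delta_rot": [0, 0, 0], "hand": 1}, {"slide": [0, 0, 0], "delta_rot": [0, 0, 0], "hand": 1}]}}

```text
time_s: 8.78
eef_pos: [0.5379, -0.3145, 0.2254]
eef_rot: [-0.0, 0.642, 0.767, 0.0]
wrist_force: [0.2, -0.4, -0.1]
opening: 1.005
```

```bash
python3 - <<'E'
from h import *
goto([.538,-.316,.231],.18+np.pi/2); snap('wrist','wrist6')
E
```

```text
t 8.78 pos [ 0.5379 -0.3145  0.2254] F [ 0.24 -0.4  -0.1 ] open 1.005
yaw 1.7473 tilt [-2.e-04  2.e-04 -1.e+00]
total slide units [-0.031 -0.003 -0.112]
rot units [-0.     -0.0001 -0.0011] slide after rot [-0.031 -0.003 -0.112]
```

View pics/wrist6.png

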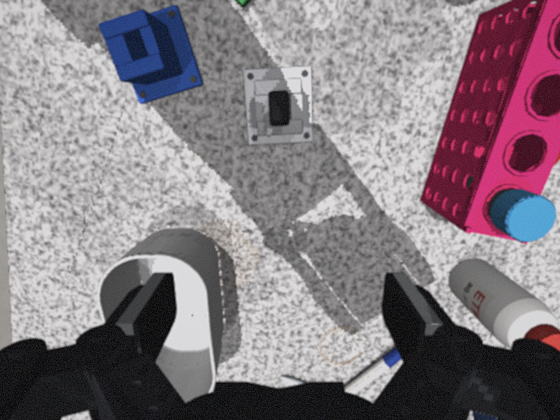

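```bash
python3 - <<'E'
from h import *
crop('wrist6',235,55,325,155,'w6',6)
E
```

```text
(no output)
```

View pics/w6.png

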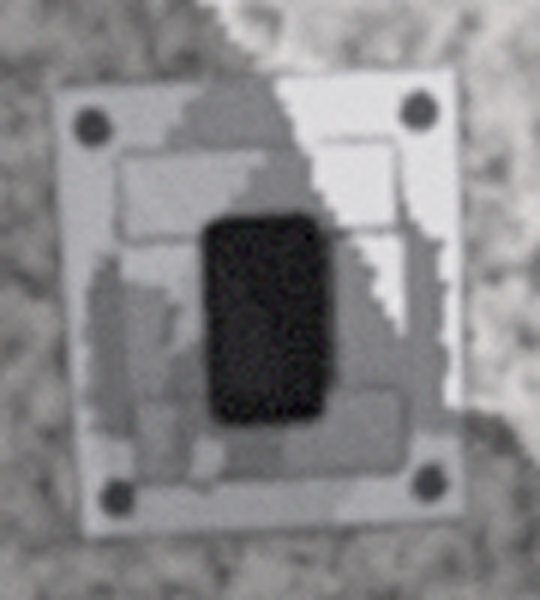

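```bash
python3 - <<'E'
from h import *
W=load('wrist6')
f=lambda p,z:onz(W,235+p[0]/6-.42,55+p[1]/6-.42,z)
H=[f(p,.008) for p in [(93,127),(418,112),(430,482),(117,497)]]
def an(P):
    e=[P[1]-P[0],P[2]-P[3]]; l=[P[0]-P[3],P[1]-P[2]]
    print('ctr',np.mean(P,0).round(4),'yaw x',[round(np.arctan2(v[1],v[0]),3) for v in e],'yaw y',[round(np.arctan2(-v[0],v[1]),3) for v in l],[np.linalg.norm(v).round(4) for v in e+l])
an(H)
an([f(p,.008) for p in [(57,92),(458,70),(463,515),(85,533)]])
an([f(p,.112) for p in [(205,220),(318,213),(327,416),(213,425)]])
an([f(p,.068) for p in [(120,152),(393,135),(405,470),(133,485)]])
E
```

```text
ctr [ 0.5257 -0.246   0.008 ] yaw x [np.float64(0.219), np.float64(0.223)] yaw y [np.float64(0.221), np.float64(0.231)] [np.float64(0.0517), np.float64(0.0523), np.float64(0.0579), np.float64(0.0577)]
ctr [ 0.5259 -0.2459  0.008 ] yaw x [np.float64(0.227), np.float64(0.222)] yaw y [np.float64(0.215), np.float64(0.214)] [np.float64(0.0634), np.float64(0.0634), np.float64(0.069), np.float64(0.0693)]
ctr [ 0.5258 -0.2459  0.112 ] yaw x [np.float64(0.234), np.float64(0.252)] yaw y [np.float64(0.208), np.float64(0.23)] [np.float64(0.0129), np.float64(0.0134), np.float64(0.0229), np.float64(0.0226)]
ctr [ 0.5254 -0.2459  0.068 ] yaw x [np.float64(0.234), np.float64(0.23)] yaw y [np.float64(0.197), np.float64(0.231)] [np.float64(0.0363), np.float64(0.0378), np.float64(0.0435), np.float64(0.0436)]
```

```bash
python3 - <<'E'
from h import *
goto([.5257,-.246,.075],.223+np.pi/2)
E
```

```text
t 8.82 pos [ 0.5379 -0.3145  0.2255] F [ 0.14  0.7  -0.37] open 1.001
yaw 1.7479 tilt [-1.e-04  2.e-04 -1.e+00]
total slide units [1.39e+00 2.00e-03 3.01e+00]
rot units [-0.     -0.0001 -0.0146] slide after rot [1.39  0.065 3.01 ]
```

Request:
{"name": "drive_tool", "arguments": {"deltas": [{"slide": [0, 0, 0], "delta_rot": [0, 0, -0.0146], "hand": 1}, {"slide": [0.5, 0.03, 0], "delta_rot": [0, 0, 0], "hand": 1}, {"slide": [0.5, 0.03, 0], "delta_rot": [0, 0, 0], "hand": 1}, {"slide": [0.39, 0, 0], "delta_rot": [0, 0, 0], "hand": 1}, {"slide": [0, 0, 0.8], "delta_rot": [0, 0, 0], "hand": 1}]}}

```text
time_s: 9.45
eef_pos: [0.5274, -0.2463, 0.1892]
eef_rot: [0.004, 0.623, 0.782, 0.0]
wrist_force: [0.4, -0.5, -0.3]
opening: 1.004
```

Request:
{"name": "drive_tool", "arguments": {"deltas": [{"slide": [0, 0, 0.8], "delta_rot": [0, 0, 0], "hand": 1}, {"slide": [0, 0, 0], "delta_rot": [0, 0, 0], "hand": 1}, {"slide": [0, 0, 0], "delta_rot": [0, 0, 0], "hand": 1}, {"slide": [0, 0, 0], "delta_rot": [0, 0, 0], "hand": 1}, {"slide": [0, 0, 0], "delta_rot": [0, 0, 0], "hand": 1}]}}

```text
time_s: 10.07
eef_pos: [0.5259, -0.2467, 0.1473]
eef_rot: [0.001, 0.623, 0.782, 0.0]
wrist_force: [-0.1, -0.2, 0.1]
opening: 0.999
```

```bash
python3 - <<'E'
from h import *
goto([.5257,-.246,.075],.223+np.pi/2); snap('wrist','wrist7'); snap('side','side7'); crop('side7',230,200,390,350,'s7',4)
E
```

```text
t 10.07 pos [ 0.5259 -0.2467  0.1473] F [-0.1  -0.23  0.15] open 0.999
yaw 1.7961 tilt [ 0.0021 -0.0016 -1.    ]
total slide units [ 0.017 -0.004  1.447]
rot units [0.0005 0.0006 0.0007] slide after rot [ 0.014 -0.002  1.447]
```

View pics/wrist7.png

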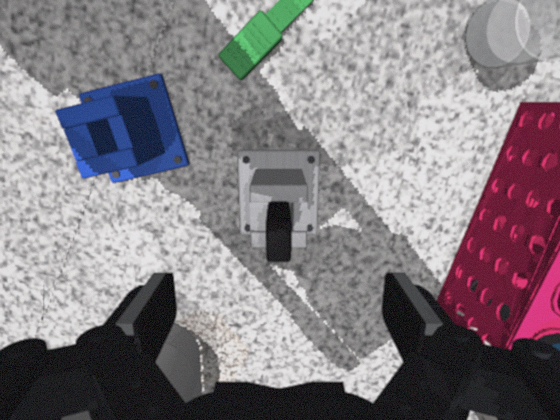

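View pics/s7.png

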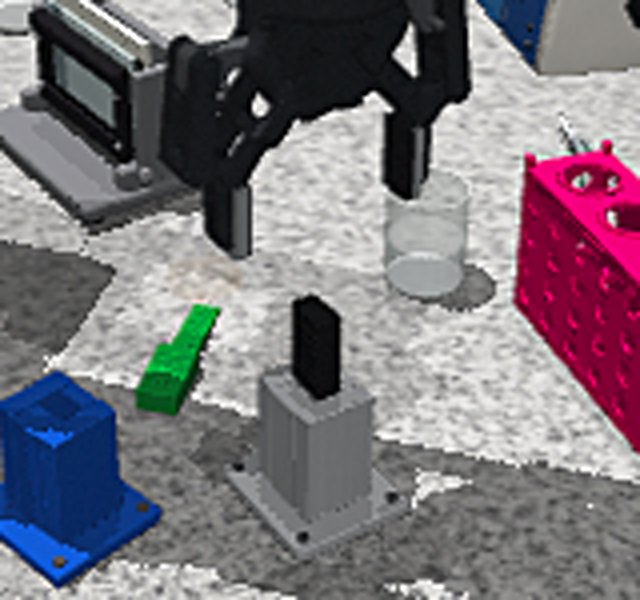

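The handle sits centred between the pads (wrist col 279, pads at 172 and 386). I descend and grip.

Request:
{"name": "drive_tool", "arguments": {"deltas": [{"slide": [0, 0, 0.5], "delta_rot": [0, 0, 0], "hand": 1}, {"slide": [0, 0, 0.5], "delta_rot": [0, 0, 0], "hand": 1}, {"slide": [0, 0, 0.44], "delta_rot": [0, 0, 0], "hand": 1}, {"slide": [0, 0, 0], "delta_rot": [0, 0, 0], "hand": 1}, {"slide": [0, 0, 0], "delta_rot": [0, 0, 0], "hand": 1}]}}

```text
time_s: 10.8
eef_pos: [0.5257, -0.2465, 0.0748]
eef_rot: [0.001, 0.623, 0.782, 0.0]
wrist_force: [0.3, 0.2, -0.1]
opening: 1.004
```

Request:
{"name": "drive_tool", "arguments": {"deltas": [{"slide": [0, 0, 0], "delta_rot": [0, 0, 0], "hand": 0}, {"slide": [0, 0, 0], "delta_rot": [0, 0, 0], "hand": 0}, {"slide": [0, 0, 0], "delta_rot": [0, 0, 0], "hand": 0}, {"slide": [0, 0, 0], "delta_rot": [0, 0, 0], "hand": 0}, {"slide": [0, 0, 0], "delta_rot": [0, 0, 0], "hand": 0}]}}

```text
time_s: 11.42
eef_pos: [0.5253, -0.2462, 0.0741]
eef_rot: [0.0, 0.623, 0.782, -0.0]
wrist_force: [-1.4, 0.7, 2.5]
opening: 0.15
```

```bash
python3 - <<'E'
from h import *
goto([.5257,-.246,.075],.223+np.pi/2); snap('wrist','wrist8'); snap('side','side8'); crop('side8',230,200,390,350,'s8',4)
E
```

```text
t 11.43 pos [ 0.5253 -0.2462  0.0741] F [-1.36  0.73  2.46] open 0.15
yaw 1.7963 tilt [ 1.e-04 -1.e-04 -1.e+00]
total slide units [ 0.001  0.009 -0.019]
rot units [0.     0.0001 0.0008] slide after rot [ 0.001  0.009 -0.019]
```

View pics/wrist8.png

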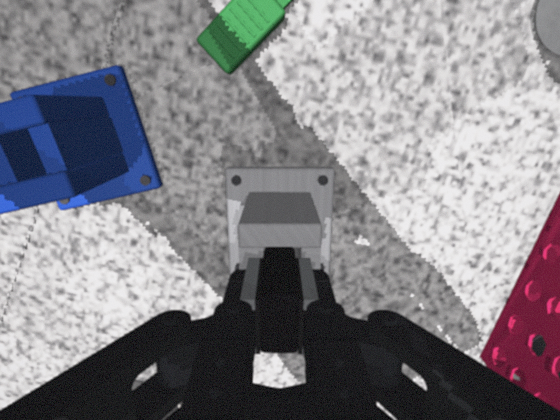

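View pics/s8.png

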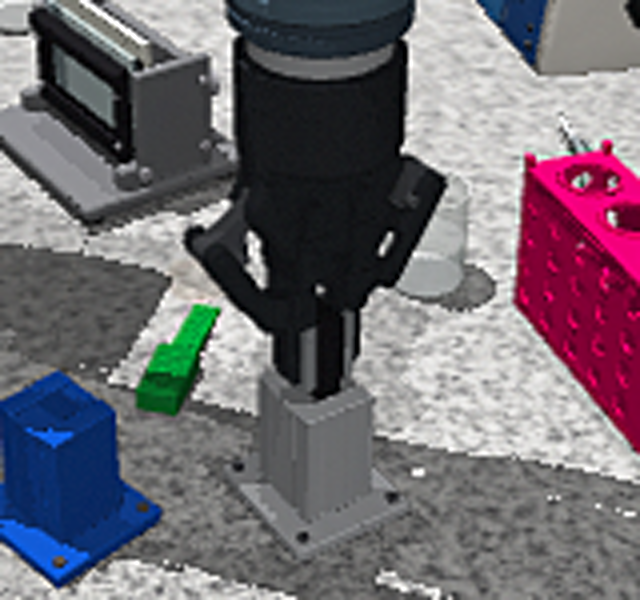

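Gripped on both sides of the handle (opening 0.15, about 13 mm). I lift straight up.

Request:
{"name": "drive_tool", "arguments": {"deltas": [{"slide": [0, 0, -0.3], "delta_rot": [0, 0, 0], "hand": 0}, {"slide": [0, 0, -0.6], "delta_rot": [0, 0, 0], "hand": 0}, {"slide": [0, 0, -0.8], "delta_rot": [0, 0, 0], "hand": 0}, {"slide": [0, 0, -0.8], "delta_rot": [0, 0, 0], "hand": 0}, {"slide": [0, 0, -0.4], "delta_rot": [0, 0, 0], "hand": 0}]}}

```text
time_s: 12.15
eef_pos: [0.5261, -0.2467, 0.2225]
eef_rot: [0.002, 0.623, 0.782, 0.0]
wrist_force: [-0.3, 0.2, -0.6]
opening: 0.157
```

```bash
python3 - <<'E'
from h import *
yaw=.265+np.pi/2
B=np.array([.5108,.113]); ux=np.array([np.cos(.265),np.sin(.265)])
p=B-ux*(.007+.040)
goto([*p,.231],yaw); snap('wrist','wrist9'); snap('side','side9'); crop('side9',230,150,390,350,'s9',3)
E
```

```text
t 12.15 pos [ 0.5261 -0.2467  0.2225] F [-0.26  0.18 -0.6 ] open 0.157
yaw 1.7963 tilt [ 0.0036 -0.0027 -1.    ]
total slide units [ 7.043  0.371 -0.193]
rot units [ 0.0009  0.0011 -0.0126] slide after rot [ 7.023  0.648 -0.17 ]
```

View pics/s9.png

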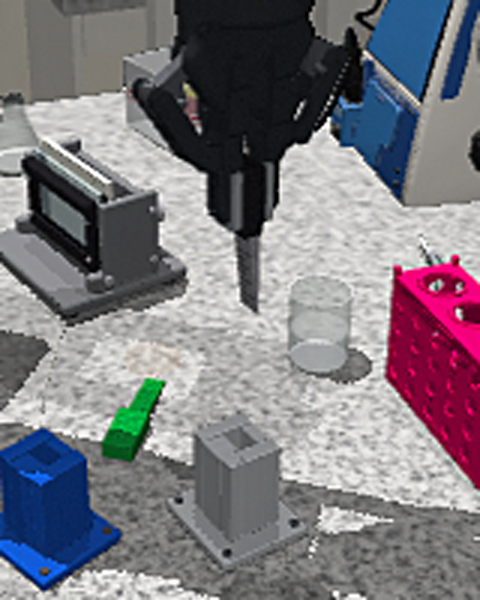

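The gauge hangs upright: tip at (253,310) in the crop, slope on the robot side. I carry it to the caster, stopping in front of the gap.

Request:
{"name": "drive_tool", "arguments": {"deltas": [{"slide": [0, 0, 0], "delta_rot": [0, 0, -0.0126], "hand": 0}, {"slide": [0.8, 0.08, 0], "delta_rot": [0, 0, 0], "hand": 0}, {"slide": [0.88, 0.08, 0], "delta_rot": [0, 0, 0], "hand": 0}, {"slide": [0.88, 0.08, 0], "delta_rot": [0, 0, 0], "hand": 0}, {"slide": [0.88, 0.08, 0], "delta_rot": [0, 0, 0], "hand": 0}]}}

```text
time_s: 12.88
eef_pos: [0.4945, -0.0744, 0.2176]
eef_rot: [-0.001, 0.608, 0.794, -0.0]
wrist_force: [0.2, -0.1, -1.3]
opening: 0.152
```

Request:
{"name": "drive_tool", "arguments": {"deltas": [{"slide": [0.88, 0.08, 0], "delta_rot": [0, 0, 0], "hand": 0}, {"slide": [0.88, 0.08, 0], "delta_rot": [0, 0, 0], "hand": 0}, {"slide": [0.88, 0.08, 0], "delta_rot": [0, 0, 0], "hand": 0}, {"slide": [0.88, 0.08, 0], "delta_rot": [0, 0, 0], "hand": 0}, {"slide": [0, 0, 0], "delta_rot": [0, 0, 0], "hand": 0}]}}

```text
time_s: 13.5
eef_pos: [0.4635, 0.1006, 0.2178]
eef_rot: [-0.001, 0.606, 0.796, -0.0]
wrist_force: [0.2, -0.3, -1.2]
opening: 0.156
```

```bash
python3 - <<'E'
from h import *
yaw=.265+np.pi/2
B=np.array([.5108,.113]); ux=np.array([np.cos(.265),np.sin(.265)])
p=B-ux*(.007+.030)
goto([*p,.231],yaw); snap('wrist','wrist10'); snap('side','side10'); crop('side10',190,100,330,260,'s10',4);snap('top','top10')
E
```

```text
t 13.5 pos [0.4635 0.1006 0.2178] F [ 0.19 -0.31 -1.22] open 0.156
yaw 1.84 tilt [-1.8e-03  6.0e-04 -1.0e+00]
total slide units [-0.009  0.239 -0.264]
rot units [-0.0005 -0.0003  0.0013] slide after rot [-0.008  0.239 -0.263]
```

View pics/s10.png

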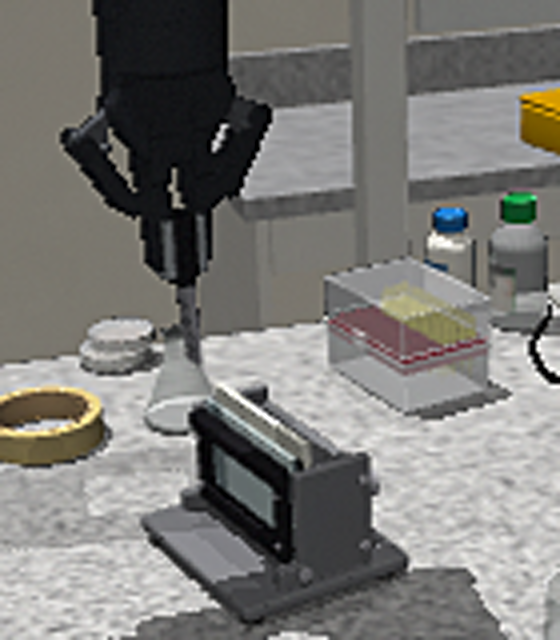

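View pics/wrist10.png

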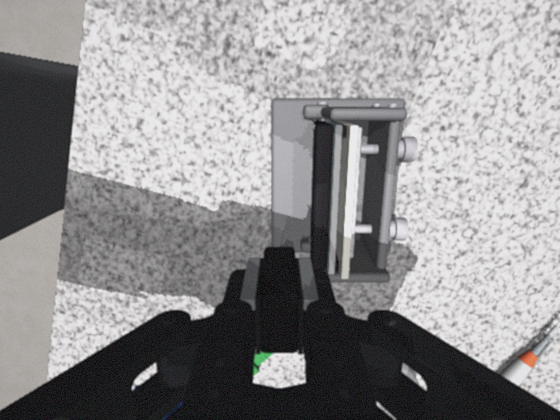

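```bash
python3 - <<'E'
from h import *
crop('wrist10',290,95,420,285,'w10',4)
W=load('wrist10')
B=np.array([.5108,.113]); a=.265; ux=np.array([np.cos(a),np.sin(a)]);uy=np.array([-np.sin(a),np.cos(a)])
for g in (0,.0045):
  for z in ((.110,) if g==0 else (.102,)):
    for s in (-.059,.059):
      print(g,s,proj(W,[*(B-ux*g+uy*s),z]))
E
```

```text
0 -0.059 [[341.02085367 278.87017579]]
0 0.059 [[350.3848187  125.12133005]]
0.0045 -0.059 [[333.81126428 274.1183747 ]]
0.0045 0.059 [[341.9010032  124.38584999]]
```

View pics/w10.png

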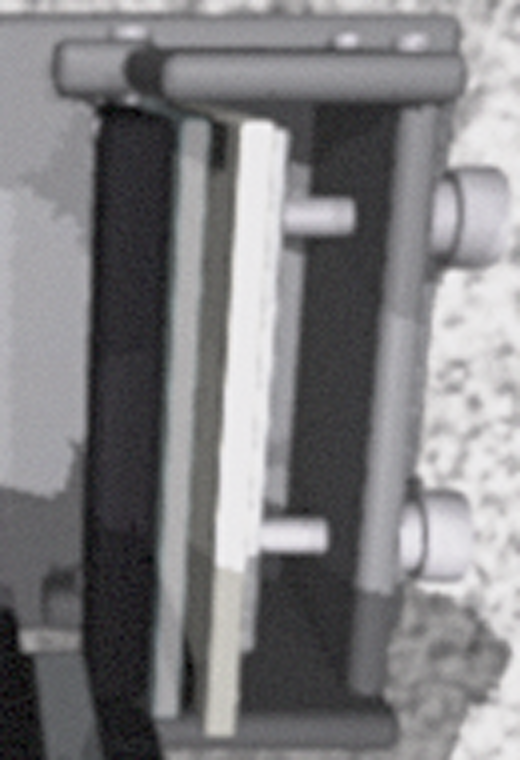

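The back-plate edge matches my estimate to under 1 px (ends at (350.5,125) and (341.8,279)). The gap looks to be about 3.5–4 mm. I lower the tip to just above the glass, 6 mm short of the plate.

Request:
{"name": "drive_tool", "arguments": {"deltas": [{"slide": [0, 0, 0], "delta_rot": [-0.0005, -0.0003, 0.0013], "hand": 0}, {"slide": [0, 0.4, 0], "delta_rot": [0, 0, 0], "hand": 0}, {"slide": [0, 0.32, 0.3], "delta_rot": [0, 0, 0], "hand": 0}, {"slide": [0, 0, 0.4], "delta_rot": [0, 0, 0], "hand": 0}, {"slide": [0, 0, 0], "delta_rot": [0, 0, 0], "hand": 0}]}}

```text
time_s: 14.28
eef_pos: [0.4987, 0.1065, 0.1821]
eef_rot: [-0.001, 0.61, 0.793, -0.001]
wrist_force: [0.1, -0.9, -0.8]
opening: 0.158
```

```bash
cat >>h.py <<'E'
B=np.array([.5108,.113]); a=.265; ux=np.array([np.cos(a),np.sin(a)]);uy=np.array([-np.sin(a),np.cos(a)])
def st():
    o,e,R=pose(); F=o['wrist_force']; d=e[:2]-B
    print('t %.2f u %.2f w %.2f tcpz %.2f tipz %.2f mm | Fu %.2f Fw %.2f Fz %.2f | yawerr %.4f tilt u %.4f w %.4f'%(o['time_s'],d@ux*1e3,d@uy*1e3,e[2]*1e3,e[2]*1e3-61.1,F[:2]@ux,F[:2]@uy,F[2],np.arctan2(R[1,0],R[0,0])-a-np.pi/2,R[:2,2]@ux,R[:2,2]@uy),'T',o['torque'].round(2))
E
python3 - <<'E'
from h import *
st(); snap('side','side11'); crop('side11',215,150,295,230,'s11',7)
E
```

```text
t 14.28 u -13.41 w -3.11 tcpz 182.10 tipz 121.00 mm | Fu -0.12 Fw -0.89 Fz -0.79 | yawerr -0.0057 tilt u -0.0023 w 0.0001 T [0.   0.03 0.02]
```

View pics/s11.png

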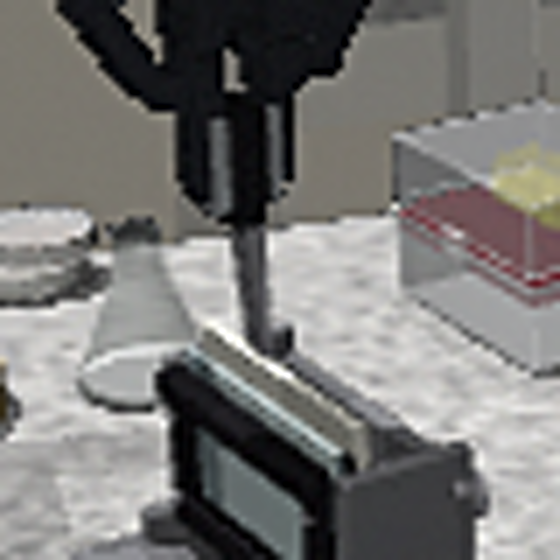

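Request:
{"name": "drive_tool", "arguments": {"deltas": [{"slide": [0, 0, 0.15], "delta_rot": [0, 0, -0.001], "hand": 0}, {"slide": [0, 0, 0.16], "delta_rot": [0, 0, 0], "hand": 0}, {"slide": [0, 0.03, 0], "delta_rot": [0, 0, 0], "hand": 0}, {"slide": [0, 0.03, 0], "delta_rot": [0, 0, 0], "hand": 0}, {"slide": [0, 0, 0], "delta_rot": [0, 0, 0], "hand": 0}]}}

```text
time_s: 14.95
eef_pos: [0.5031, 0.1083, 0.1687]
eef_rot: [0.001, 0.608, 0.794, 0.001]
wrist_force: [1.4, -0.4, 0.3]
opening: 0.153
```

```bash
python3 - <<'E'
from h import *
st(); snap('side','side12'); crop('side12',215,150,295,230,'s12',7); snap('wrist','wrist12')
crop('wrist12',200,100,420,300,'w12',3.5)
E
```

```text
t 14.95 u -8.71 w -2.55 tcpz 168.71 tipz 107.61 mm | Fu 1.21 Fw -0.79 Fz 0.27 | yawerr -0.0008 tilt u 0.0023 w -0.0011 T [-0.04 -0.02 -0.01]
```

View pics/s12.png

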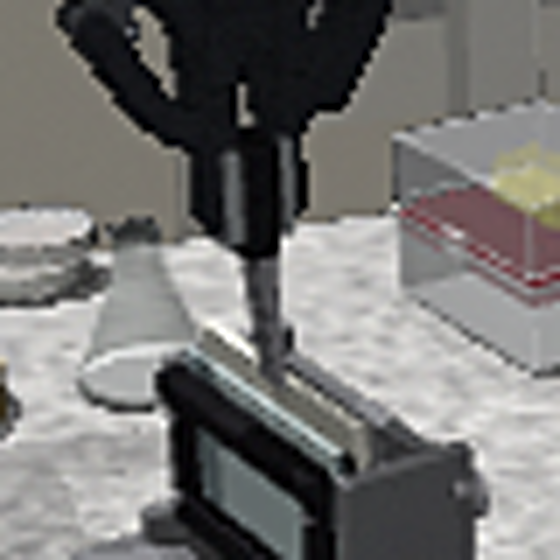

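View pics/w12.png

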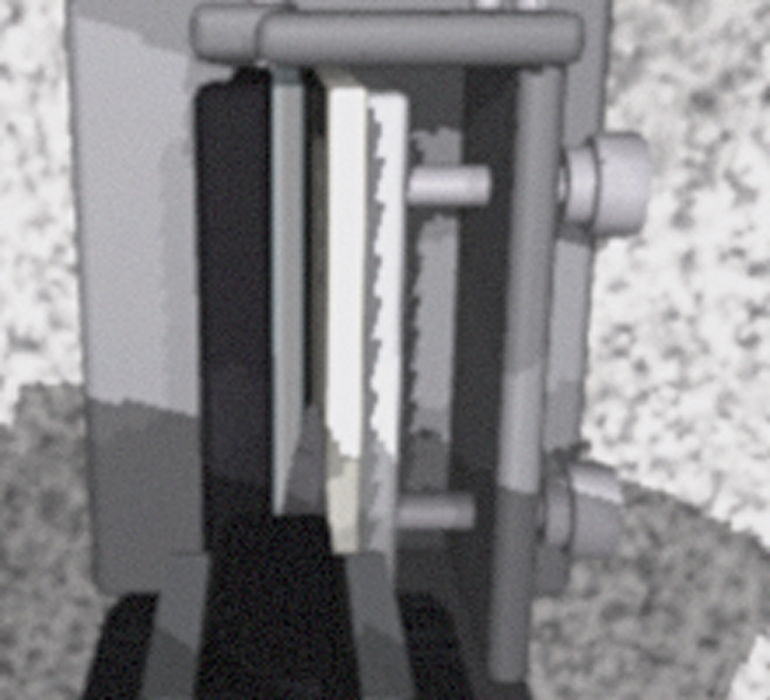

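The blade is in front of the plate: it occludes the plate's top edge at (270,375) in the side crop. The handle's right face lines up with the plate front edge. I feel for the back plate.

Request:
{"name": "drive_tool", "arguments": {"deltas": [{"slide": [0, 0.02, 0.02], "delta_rot": [0, 0, 0], "hand": 0}, {"slide": [0, 0.01, 0], "delta_rot": [0, 0, 0], "hand": 0}, {"slide": [0, 0, 0], "delta_rot": [0, 0, 0], "hand": 0}, {"slide": [0, 0, 0], "delta_rot": [0, 0, 0], "hand": 0}, {"slide": [0, 0, 0], "delta_rot": [0, 0, 0], "hand": 0}]}}

```text
time_s: 15.68
eef_pos: [0.5041, 0.1086, 0.1674]
eef_rot: [0.001, 0.608, 0.794, 0.0]
wrist_force: [0.1, 0.6, -1.2]
opening: 0.154
```

```bash
python3 -c "
from h import *
st()"
```

```text
t 15.68 u -7.59 w -2.54 tcpz 167.38 tipz 106.28 mm | Fu 0.27 Fw 0.54 Fz -1.25 | yawerr -0.0009 tilt u 0.0016 w -0.0010 T [ 0.04  0.01 -0.03]
```

Request:
{"name": "drive_tool", "arguments": {"deltas": [{"slide": [0, 0.01, 0], "delta_rot": [0, 0, 0], "hand": 0}, {"slide": [0, 0.01, 0], "delta_rot": [0, 0, 0], "hand": 0}, {"slide": [0, 0, 0], "delta_rot": [0, 0, 0], "hand": 0}, {"slide": [0, 0, 0], "delta_rot": [0, 0, 0], "hand": 0}, {"slide": [0, 0, 0], "delta_rot": [0, 0, 0], "hand": 0}]}}

```text
time_s: 16.3
eef_pos: [0.5046, 0.1088, 0.1672]
eef_rot: [0.0, 0.608, 0.794, -0.0]
wrist_force: [-4.7, -1.3, 0.5]
opening: 0.16
```

```bash
python3 -c "
from h import *
st()"
```

```text
t 16.30 u -7.08 w -2.47 tcpz 167.18 tipz 106.08 mm | Fu -4.86 Fw -0.06 Fz 0.55 | yawerr -0.0009 tilt u 0.0004 w -0.0008 T [-0.32  0.94  0.  ]
```

Contact at u = -7.1 mm with 4.9 N, as predicted. I ease off slightly and slide down along the plate.

Request:
{"name": "drive_tool", "arguments": {"deltas": [{"slide": [0, -0.006, 0], "delta_rot": [0, 0, 0], "hand": 0}, {"slide": [0, 0, 0.06], "delta_rot": [0, 0, 0], "hand": 0}, {"slide": [0, 0, 0.06], "delta_rot": [0, 0, 0], "hand": 0}, {"slide": [0, 0, 0.06], "delta_rot": [0, 0, 0], "hand": 0}, {"slide": [0, 0, 0], "delta_rot": [0, 0, 0], "hand": 0}]}}

```text
time_s: 16.92
eef_pos: [0.5045, 0.1088, 0.1577]
eef_rot: [0.001, 0.608, 0.794, 0.0]
wrist_force: [-2.6, -1.6, -2.4]
opening: 0.158
```

```bash
python3 -c "
from h import *
st()"
```

```text
t 16.93 u -7.18 w -2.43 tcpz 157.69 tipz 96.59 mm | Fu -2.90 Fw -0.85 Fz -2.41 | yawerr -0.0010 tilt u 0.0008 w -0.0007 T [-0.31  0.75 -0.03]
```

Request:
{"name": "drive_tool", "arguments": {"deltas": [{"slide": [0, 0, 0.04], "delta_rot": [0, 0, 0], "hand": 0}, {"slide": [0, 0, 0.04], "delta_rot": [0, 0, 0], "hand": 0}, {"slide": [0, 0, 0.03], "delta_rot": [0, 0, 0], "hand": 0}, {"slide": [0, 0, 0], "delta_rot": [0, 0, 0], "hand": 0}, {"slide": [0, 0, 0], "delta_rot": [0, 0, 0], "hand": 0}]}}

```text
time_s: 17.55
eef_pos: [0.5046, 0.1087, 0.1527]
eef_rot: [0.001, 0.608, 0.794, 0.0]
wrist_force: [-5.5, -2.4, 0.3]
opening: 0.153
```

```bash
python3 -c "
from h import *
st()"
```

```text
t 17.55 u -7.13 w -2.50 tcpz 152.67 tipz 91.57 mm | Fu -5.97 Fw -0.82 Fz 0.35 | yawerr -0.0009 tilt u 0.0009 w -0.0008 T [-0.31  1.08 -0.03]
```

Request:
{"name": "drive_tool", "arguments": {"deltas": [{"slide": [0, 0, 0.02], "delta_rot": [0, 0, 0], "hand": 0}, {"slide": [0, 0, 0.02], "delta_rot": [0, 0, 0], "hand": 0}, {"slide": [0, 0, 0.02], "delta_rot": [0, 0, 0], "hand": 0}, {"slide": [0, 0, 0], "delta_rot": [0, 0, 0], "hand": 0}, {"slide": [0, 0, 0], "delta_rot": [0, 0, 0], "hand": 0}]}}

```text
time_s: 18.18
eef_pos: [0.5046, 0.1087, 0.1498]
eef_rot: [0.001, 0.608, 0.794, 0.0]
wrist_force: [-5.7, -1.4, 1.9]
opening: 0.154
```

```bash
python3 -c "
from h import *
st()"
```

```text
t 18.18 u -7.13 w -2.51 tcpz 149.81 tipz 88.71 mm | Fu -5.81 Fw 0.16 Fz 1.90 | yawerr -0.0009 tilt u 0.0009 w -0.0009 T [-0.4   1.21  0.06]
```

Request:
{"name": "drive_tool", "arguments": {"deltas": [{"slide": [0, -0.006, 0], "delta_rot": [0, 0, 0], "hand": 0}, {"slide": [0, 0, 0.02], "delta_rot": [0, 0, 0], "hand": 0}, {"slide": [0, 0, 0.02], "delta_rot": [0, 0, 0], "hand": 0}, {"slide": [0, 0, 0], "delta_rot": [0, 0, 0], "hand": 0}, {"slide": [0, 0, 0], "delta_rot": [0, 0, 0], "hand": 0}]}}

```text
time_s: 18.8
eef_pos: [0.5046, 0.1086, 0.1479]
eef_rot: [0.001, 0.608, 0.794, 0.0]
wrist_force: [-3.7, -1.6, 0.4]
opening: 0.155
```

```bash
python3 -c "
from h import *
st()"
```

```text
t 18.80 u -7.14 w -2.57 tcpz 147.91 tipz 86.81 mm | Fu -4.02 Fw -0.53 Fz 0.41 | yawerr -0.0009 tilt u 0.0016 w -0.0010 T [-0.3   1.02  0.02]
```

Request:
{"name": "drive_tool", "arguments": {"deltas": [{"slide": [0, 0, 0.02], "delta_rot": [0, 0, 0], "hand": 0}, {"slide": [0, 0, 0.02], "delta_rot": [0, 0, 0], "hand": 0}, {"slide": [0, 0, 0], "delta_rot": [0, 0, 0], "hand": 0}, {"slide": [0, 0, 0], "delta_rot": [0, 0, 0], "hand": 0}, {"slide": [0, 0, 0], "delta_rot": [0, 0, 0], "hand": 0}]}}

```text
time_s: 19.42
eef_pos: [0.5045, 0.1087, 0.1459]
eef_rot: [0.001, 0.608, 0.794, 0.0]
wrist_force: [-4.6, -1.8, 1.5]
opening: 0.158
```

```bash
python3 -c "
from h import *
st()"
```

```text
t 19.43 u -7.17 w -2.56 tcpz 145.86 tipz 84.76 mm | Fu -4.89 Fw -0.59 Fz 1.50 | yawerr -0.0009 tilt u 0.0015 w -0.0010 T [-0.33  1.02  0.  ]
```

Request:
{"name": "drive_tool", "arguments": {"deltas": [{"slide": [0, 0, 0.02], "delta_rot": [0, 0, 0], "hand": 0}, {"slide": [0, 0, 0.02], "delta_rot": [0, 0, 0], "hand": 0}, {"slide": [0, 0, 0], "delta_rot": [0, 0, 0], "hand": 0}, {"slide": [0, 0, 0], "delta_rot": [0, 0, 0], "hand": 0}, {"slide": [0, 0, 0], "delta_rot": [0, 0, 0], "hand": 0}]}}

```text
time_s: 20.05
eef_pos: [0.5046, 0.1087, 0.1439]
eef_rot: [0.001, 0.608, 0.794, 0.0]
wrist_force: [-5.0, -1.5, 0.8]
opening: 0.15
```

```bash
python3 -c "
from h import *
st()
snap('wrist','wrist13');crop('wrist13',200,100,420,300,'w13',3.5);snap('side','side13'); crop('side13',215,150,295,230,'s13',7)"
```

```text
t 20.05 u -7.15 w -2.54 tcpz 143.87 tipz 82.77 mm | Fu -5.25 Fw -0.16 Fz 0.82 | yawerr -0.0009 tilt u 0.0016 w -0.0009 T [-0.32  1.03  0.07]
```

View pics/w13.png

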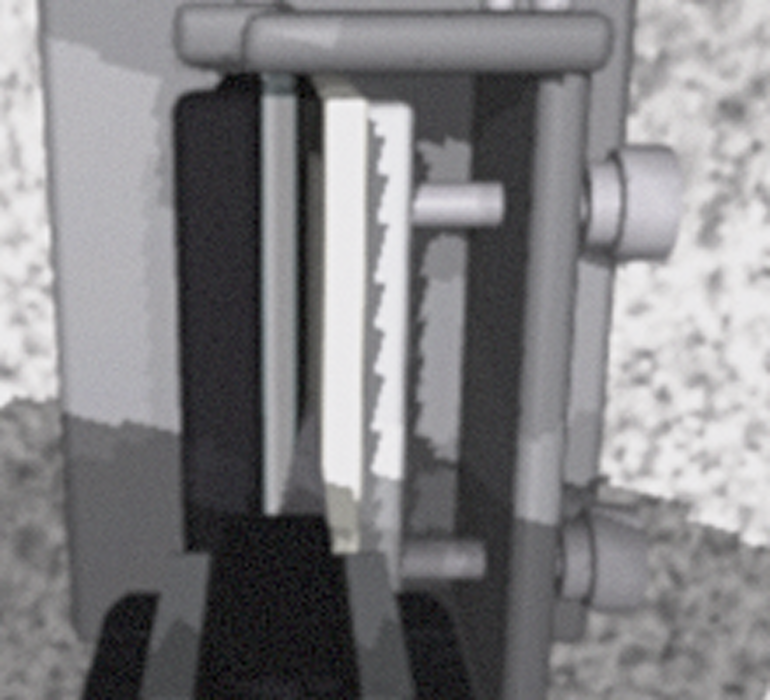

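View pics/s13.png

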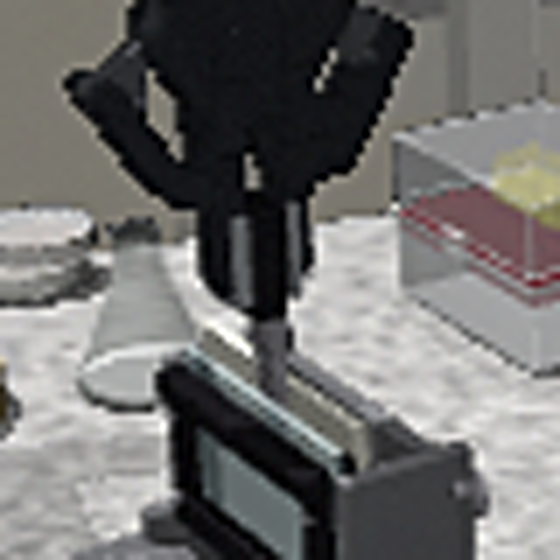

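Request:
{"name": "drive_tool", "arguments": {"deltas": [{"slide": [0, 0, 0.02], "delta_rot": [0, 0, 0], "hand": 0}, {"slide": [0, 0, 0.02], "delta_rot": [0, 0, 0], "hand": 0}, {"slide": [0, 0, 0], "delta_rot": [0, 0, 0], "hand": 0}, {"slide": [0, 0, 0], "delta_rot": [0, 0, 0], "hand": 0}, {"slide": [0, 0, 0], "delta_rot": [0, 0, 0], "hand": 0}]}}

```text
time_s: 20.78
eef_pos: [0.5046, 0.1086, 0.142]
eef_rot: [0.001, 0.608, 0.794, 0.0]
wrist_force: [-6.0, -1.7, 2.3]
opening: 0.157
```

```bash
python3 -c "
from h import *
st()"
```

```text
t 20.77 u -7.14 w -2.57 tcpz 142.02 tipz 80.92 mm | Fu -6.26 Fw -0.11 Fz 2.26 | yawerr -0.0009 tilt u 0.0016 w -0.0010 T [-0.31  1.15  0.04]
```

Request:
{"name": "drive_tool", "arguments": {"deltas": [{"slide": [0, 0, 0.02], "delta_rot": [0, 0, 0], "hand": 0}, {"slide": [0, 0, 0.02], "delta_rot": [0, 0, 0], "hand": 0}, {"slide": [0, 0, 0], "delta_rot": [0, 0, 0], "hand": 0}, {"slide": [0, 0, 0], "delta_rot": [0, 0, 0], "hand": 0}, {"slide": [0, 0, 0], "delta_rot": [0, 0, 0], "hand": 0}]}}

```text
time_s: 21.4
eef_pos: [0.5046, 0.1086, 0.1407]
eef_rot: [0.001, 0.608, 0.794, 0.0]
wrist_force: [-8.7, -2.0, 8.2]
opening: 0.158
```

```bash
python3 -c "
from h import *
st()"
```

```text
t 21.40 u -7.11 w -2.64 tcpz 140.69 tipz 79.59 mm | Fu -8.95 Fw 0.39 Fz 8.22 | yawerr -0.0008 tilt u 0.0016 w -0.0012 T [-0.39  1.58  0.07]
```

Clear drag now: Fz about 8 N with the tip about 22 mm below the glass edge, so a gap of about 4.2 mm. I relieve some of the sideways bias and hold.

Request:
{"name": "drive_tool", "arguments": {"deltas": [{"slide": [0, -0.008, 0], "delta_rot": [0, 0, 0], "hand": 0}, {"slide": [0, 0, 0], "delta_rot": [0, 0, 0], "hand": 0}, {"slide": [0, 0, 0], "delta_rot": [0, 0, 0], "hand": 0}, {"slide": [0, 0, 0], "delta_rot": [0, 0, 0], "hand": 0}, {"slide": [0, 0, 0], "delta_rot": [0, 0, 0], "hand": 0}]}}

```text
time_s: 22.02
eef_pos: [0.5046, 0.1086, 0.1407]
eef_rot: [0.001, 0.608, 0.794, 0.001]
wrist_force: [-6.1, -1.4, 6.3]
opening: 0.156
```

```bash
python3 -c "
from h import *
st()
snap('wrist','wrist14');crop('wrist14',200,100,420,300,'w14',3.5);snap('side','side14'); crop('side14',205,150,305,250,'s14',6);snap('top','top14')
st()"
```

```text
t 22.02 u -7.16 w -2.64 tcpz 140.70 tipz 79.60 mm | Fu -6.22 Fw 0.26 Fz 6.27 | yawerr -0.0008 tilt u 0.0025 w -0.0012 T [-0.34  1.36  0.02]
t 22.18 u -7.16 w -2.64 tcpz 140.71 tipz 79.61 mm | Fu -7.15 Fw -0.32 Fz 7.21 | yawerr -0.0008 tilt u 0.0025 w -0.0012 T [-0.31  1.35  0.  ]
```

View pics/w14.png

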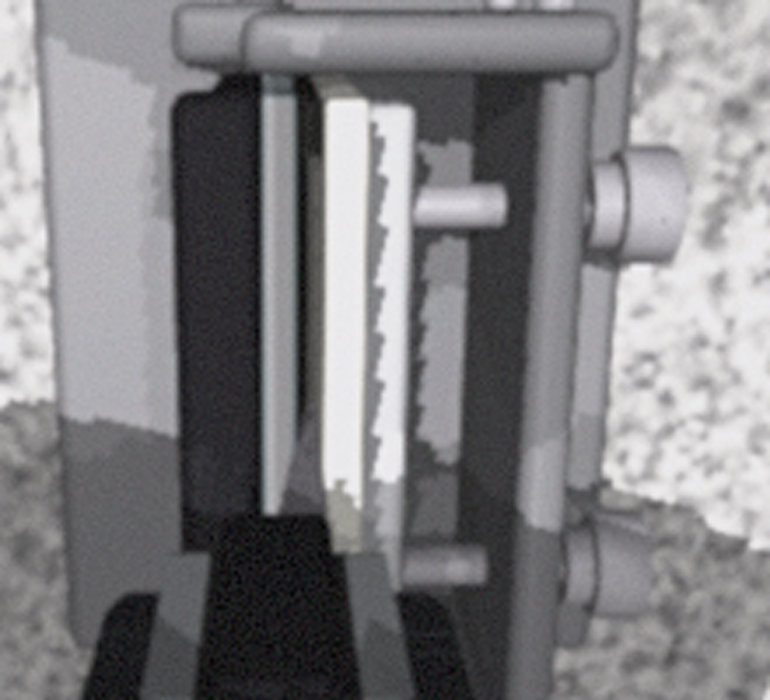

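View pics/s14.png

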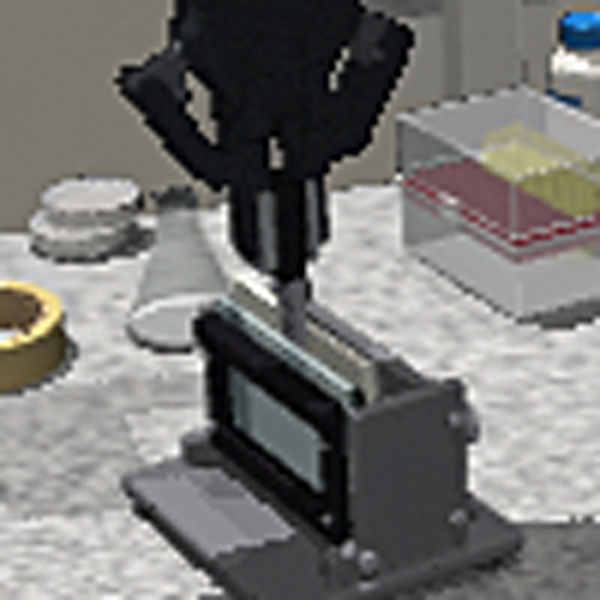

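The gauge sits upright in the gap with the gate still shut and the readings stable: Fz about 6.5–7 N, sideways about 7 N towards the plate. By the wedge estimate that is roughly 8 N on the glass and 15 N on the plate. The flask and the caster haven't moved in the view. I check the beaker in the top image, then hand in.

```bash
python3 - <<'E'
from h import *
a0=cv2.imread('pics/top0.png');b=cv2.imread('pics/top14.png')
cv2.imwrite('pics/cmp.png',np.vstack([np.hstack([x[150:200,310:370],x[200:250,115:175]]) for x in (a0,b)]).repeat(5,0).repeat(5,1))
E
```

```text
(no output)
```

View pics/cmp.png

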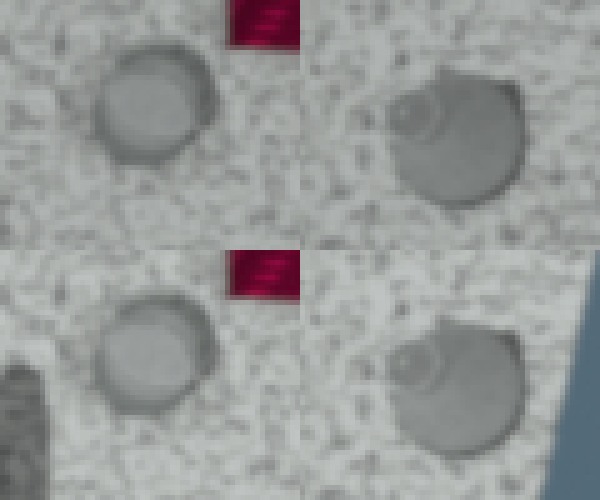

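```bash
python3 -c "
from h import *
st(); ctrl.hand_in(); st()"
```

```text
t 22.18 u -7.16 w -2.64 tcpz 140.71 tipz 79.61 mm | Fu -7.15 Fw -0.32 Fz 7.21 | yawerr -0.0008 tilt u 0.0025 w -0.0012 T [-0.31  1.35  0.  ]
the job is handed in; nothing more can be done
the job is handed in; nothing more can be done
```

I pushed the gate up to its stop, lifted the gauge from its stand, slid it down along the back plate until it dragged, and handed in at 22.2 s with the gripper still holding it.

- **Gate:** it met a hard stop, where the force rose to about 17 N with no further motion. It still looked shut in the last pictures.
- **Fit:** the tip is about 22 mm below the glass edge, which reads as a gap of roughly 4.2 mm. The gripper is upright within 0.003 rad and square within 0.001 rad. The flat side touches the plate, and the gauge sits 2.6 mm off the gap's middle.
- **Forces:** the wrist reads about 7 N upward drag and 7 N toward the plate. From an assumed friction value, I estimate about 8 N on the glass and 15 N on the plate; neither was measured directly.
- **Flask and beaker:** before-and-after pictures from above show both where they started.
- **Disagreement:** the wrist pictures suggested a gap of 3.5–4 mm, a little less than the depth reading. The depth fits the accepted range for either value.

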